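# Measure the thickness of a pressing with a held probe

### The arm

A 6-joint arm with a two-finger parallel gripper is mounted at the origin on the work surface. World frame = base frame: x ahead of the robot, y to its left, z up, the work surface at z = 0. Lengths are in m, angles in degrees, forces in N, time in s.
With the tool pointing down it reaches from about 0.35 to 0.875 m from the base axis. Payload 4.2 kg.
Tool frame: the origin (TCP) lies on the front face of the gripper's body, between the roots of the fingers; the fingertips stand 70 mm ahead of it and the grasp point (between the pads) lies 51 mm ahead of it; z points along the fingers, y is the line along which they close (so a half turn about z gives the same grasp; the last joint's range is limited). The gripper opens to 87 mm and grips with 3 to 60 N. Pads are 19 mm wide; open, the fingers measure 117 mm over their backs; the gripper's body (75 mm by 190 mm) begins 51 mm behind the grasp point.
Start: joints at [85.863, 22.042, 0.453, 0, -68.411, -14.817], TCP at [0.203, 0.591, 0.292] pointing down, gripper open.
Joint ranges: [-179.83, 179.83], [-69.29, 118.12], [-61.27, 80.66], [-181.25, 117.63], [-171.15, -9.14], [-177.46, 177.46]. Speed limits (degrees/s): [159.86, 159.86, 180, 180, 180, 180].

### API

Orientations are given as a 3x3 rotation matrix whose columns are the frame's x, y, z axes.
In Python, from station import r gives the robot as it stands.
- The arm moves only by the shell command python3 -m pendant 'ROWS' [OPENING]. ROWS is JSON, a list of rows, each a list of 2 entries, a list of its own where there are three numbers: the shift along the tool's x, y, z in mm, then the turn, a rotation vector about the tool's x, y, z in rad. A call has 1 to 10 rows; each row is the pose to reach, as a shift and turn from the pose commanded when the call began, along the tool's axes at that moment; what a row does not reach only later rows make up. A row lasts 1/10 s, in which the tool goes at most 50 mm and 8.59 degrees, less where a joint would pass 70% of its speed; a pose out of reach is approached as far as the arm can. A call with a gripper value outside its range is refused whole. OPENING is the opening, from 0 (shut) to 1 (fully open), set as the call begins (- or left out, the last holds). The fingers move at their own pace and stop on an object; the grip force is fixed at half the most. Time passes only in rows, so rows that repeat a pose let the fingers close. It gives the time, the measured TCP pose, the force, the opening and the grip force at its end, in the units of the state.
- r.sense(): the state, without advancing time (a new reading comes with each control period).
- r.capture(name): name is "side" or "top"; returns a dict with "frame" (480x640x3 uint8, red, green, blue), "vertical_fov" (degrees; the focal length in pixels is half the picture's height over the tangent of half this angle, whatever the lens; pixels are square), "cx", "cy" (the principal point, pixels), "rvec" (rotation vector, rad) and "tvec" (3), from world to camera coordinates, as OpenCV has them. Camera axes: x right, y down, z forward; pixel columns grow to the right and rows downward; lengths in m; the calibration is good to about 2 mm. A picture is of the moment at which its call begins. There is no depth.
- r.finish_job(): hands the job in; it is judged then, once.
The state is a dict: "time_s": time; "joints": joint angles; "joint_velocities": joint speeds; "effort": joint torques, N m; "tcp_pos": TCP position; "ee_rot": TCP orientation; "wrist_force": force on the tool from outside, world axes, zero at the start; "moment": the same for the moment, N m; "gripper_width": opening from 0.0 (shut) to 1.0 (fully open); "gripper_force": force on a finger pad.
Only numpy, scipy, OpenCV 4.12 (cv2) and the standard library are available. Lean on these libraries where they do the work, as an engineer would, in place of code of your own. Each camera call takes 0.05 s, during which the arm holds its last target. There are 200 camera calls.

### The job

Switch on the thickness readout by pressing its wide key fully down and letting it up, then zero it with the round key beside it; do not press the square key. Then lift the thickness probe out of its stand and hold it upright with its sprung tip on the paper dot on the record, pressing gently so that the tip is about half pushed in. Do not turn the record or disturb anything else, and finish while still holding the probe on the dot: do not let go of it.

Things in the scene. Friction and masses are not known exactly. Their poses are not given: they have to be found in the camera images.
- readout: Fixed grey box 110 x 160 mm, 50 mm high, with a dark display. Origin: centre of its underside; x points away from the robot, from the key row to the display, y along the row towards the wide key, z up. Three white keys stand in a row 48 mm apart, tops 14 mm above the box, along the edge nearer the robot: seen from the robot wide at the left end, round in the middle, square at the right end.
- key_wide_top (a point): Centre of the top face of the wide key (36 mm along the row, 18 mm across it), the left one of the row
- key_round_top (a point): Centre of the top face of the round key (20 mm across), the middle one of the row
- key_square_top (a point): Centre of the top face of the square key (17 x 17 mm), the right one of the row: leave it alone
- key_wide (a joint): Travel of the wide key, m: 0 is up, 0.006 is fully down. A spring returns it; it starts to move at about 1.4 N and is fully down at 5 N; it counts as pressed from 0.004.
- key_round (a joint): Travel of the round key, m; same spring and travel as the wide key
- key_square (a joint): Travel of the square key, m; same spring and travel
- stand: Fixed black block 70 x 70 mm, 50 mm high, with an upright 20 mm hole in its middle in which the probe's nose hangs. Origin: centre of its underside, z up. Readout and stand are on opposite sides of the record player; which is on which side varies. The probe's shoulder rests on the block; lift the probe straight up at least 40 mm to free it.
- probe: Loose upright round probe, about 0.1 kg: grey body 26 mm in diameter, 85 mm long, black band low on it; below it a steel nose, 16 mm in diameter, 26 mm long, then a brass sprung tip, 8 mm in diameter, out 12 mm more. Origin: on the axis at the shoulder between body and nose; z up along the body. Body from z = 0 to 85 mm (grip it e.g. at 55 mm); tip's end at z = -38 mm when free.
- probe_tip (a point): End of the probe's sprung tip, on the axis; it goes up with the tip as that is pushed in
- plunger (a joint): How far the sprung tip is pushed in, m: 0 is out, 0.010 is fully in. The spring takes about 1 N to start and 3.5 N at fully in (about 2.2 N half way); past that the tip is rigid.
- spot (a point): Centre of the paper dot (white, 16 mm across, nearly flat) on the upper face of the record, 85 mm from the spindle. The black record, 300 mm across, lies level on the platter, upper face about 86 mm above the table. The platter turns stiffly if pushed sideways.
- player: Fixed record player: wooden plinth 330 x 400 mm, 62 mm high. Origin: centre of its underside; x away from the robot, y to the robot's left, z up. The tone arm is parked along its right edge seen from the robot, up to 110 mm above the table.
- spindle (a point): Centre of the record, on its upper face; the spindle pin there sticks up 11 mm
- mug: White mug, 80 mm across, 92 mm high, a bystander; origin under its centre
- cleaner: Bottle 52 mm across, 150 mm high, a bystander; origin under its centre
- brush: Record brush, 35 x 100 mm, 30 mm high, a bystander; origin under its centre
- adapter: Aluminium single adapter, 38 mm across, 18 mm high, a bystander; origin under its centre
- marker: Black marker pen, 12 mm thick, 120 mm long, lying on the table, a bystander; origin under its middle
There are look-alikes about, which are no part of the job. Leave any purple look-alike of the readout alone.

How it is judged:
By the outcome, as a careful person would: the job done as asked, in the order asked, and still so for the second after the job is handed in, while the arm keeps its last pose, push and grip.
It also fails if it takes over 64 s, if anything falls off the work surface, if the arm or the gripper's body presses on something with over 40 N, if the wrist force passes 120 N, or if a joint passes its speed limit or range.

## Working session

There is one attempt and no reset: what is moved stays moved. The work goes in short steps, Python scripts to look and compute and a shell command to move; the robot and the scene stay as the last step left them, time stands still between calls to the robot, and variables do not carry over. Pictures are saved under pics/ and viewed, at most 10 in all, crops included, and the job is handed in when it is done.

```bash
mkdir -p pics; cat > h.py <<'E'
import numpy as np, cv2, pickle
from station import r
def cap(n,save=None):
    c=r.capture(n)
    if save: cv2.imwrite('pics/'+save,cv2.cvtColor(c['frame'],cv2.COLOR_RGB2BGR)); pickle.dump(c,open('pics/'+save+'.pkl','wb'))
    return c
def load(s): return pickle.load(open('pics/'+s+'.pkl','rb'))
def cam(c):
    R=cv2.Rodrigues(np.array(c['rvec'],float))[0]; f=240/np.tan(np.radians(c['vertical_fov']/2)); return R,np.array(c['tvec'],float).ravel(),f
def ray(c,u,v):
    R,t,f=cam(c); d=R.T@np.array([(u-c['cx'])/f,(v-c['cy'])/f,1]); return -R.T@t,d/np.linalg.norm(d)
def onz(c,u,v,z):
    o,d=ray(c,u,v); return (o+d*(z-o[2])/d[2]).round(4)
def proj(c,p):
    R,t,f=cam(c); q=R@np.array(p,float)+t; return (q[:2]/q[2]*f+[c['cx'],c['cy']]).round(1)
def tool(target): # world TCP target -> tool shift mm
    s=r.sense(); return (np.array(s['ee_rot']).T@(np.array(target)-s['tcp_pos'])*1000).round(1)
E
python3 - <<'E'
from h import *
for n in('top','side'):
    c=cap(n,n+'0.png'); print({k:c[k] for k in c if k!='frame'}, ray(c,320,240))
s=r.sense(); print(s)
E
```

```text
{'vertical_fov': 55.84355453303286, 'cx': 313.1413237479385, 'cy': 247.44627056659345, 'rvec': array([ 2.15210169, -2.18954854,  0.11768477]), 'tvec': array([0.01909689, 0.49708004, 1.27814257])} (array([0.36320011, 0.01845588, 1.3224397 ]), array([ 0.11894179, -0.02150259, -0.99266837]))
{'vertical_fov': 42.30243482785656, 'cx': 312.3855033905637, 'cy': 241.72210571204766, 'rvec': array([ 2.33274929, -0.81240463,  0.27996395]), 'tvec': array([-0.38035582,  0.29583826,  1.27659222])} (array([-0.05496491, -0.70341236,  1.16793341]), array([ 0.39962017,  0.50013062, -0.76822723]))
{'time_s': 0.1, 'joints': array([ 8.58633460e+01,  2.20869665e+01,  3.86769833e-01, -2.48343874e-02,
       -6.84126210e+01, -1.48172826e+01]), 'joint_velocities': array([ 0.00084443, -0.09449979,  0.14420816,  0.08255891, -0.10089486,
       -0.00742611]), 'effort': array([-2.25740450e-05, -3.91691780e+01,  1.87935734e+01,  4.23193529e+00,
        1.34866603e-02, -7.23294465e-05]), 'tcp_pos': array([0.2028458 , 0.59073237, 0.29125795]), 'ee_rot': array([[ 9.45728105e-01, -3.24958544e-01, -5.44024435e-04],
       [-3.24958979e-01, -9.45726133e-01, -1.93480283e-03],
       [ 1.14232584e-04,  2.00658304e-03, -9.99997980e-01]]), 'wrist_force': array([-0.56940385,  0.05727513, -0.74110284]), 'moment': array([-0.03441786, -0.03927398, -0.05293797]), 'gripper_force': 0.0, 'gripper_width': 1.00187026770256}
```

View pics/top0.png

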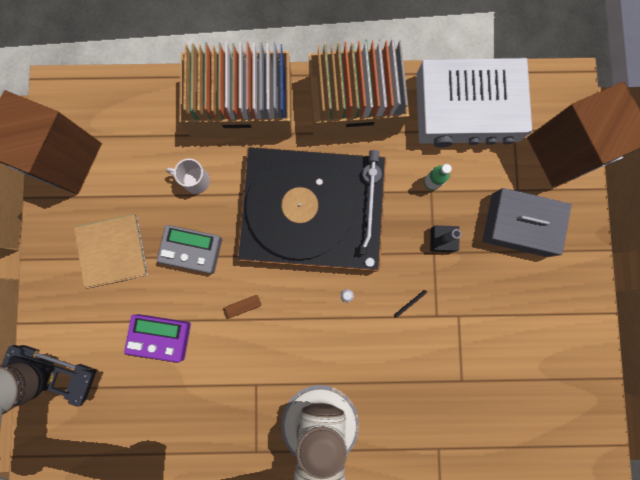

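View pics/side0.png

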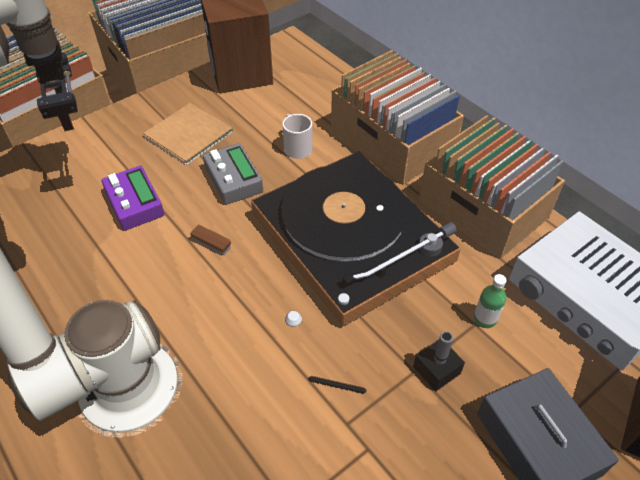

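In the top view, the grey readout is at (190,250) with keys at about wide (168,254), round (184,257) and square (201,261). The purple look-alike at (157,338) is to be left alone. The dot is at (319,182), and the stand and probe are at (445,238). The side view agrees. Other white or round items are the adapter (348,296) and the player knob (370,262). Neither is on the record, so (319,182) is the dot.

```bash
python3 - <<'E'
from h import *
def blobs(c,box,thr,zs):
    x0,y0,x1,y1=box; f=c['frame'].astype(int); m=(f.min(2)>thr)&(f.max(2)-f.min(2)<40); k=np.zeros(m.shape,np.uint8); k[y0:y1,x0:x1]=m[y0:y1,x0:x1]
    n,l,st,ce=cv2.connectedComponentsWithStats(k)
    for i in range(1,n):
        if st[i,4]>6: print(st[i],ce[i].round(1),onz(c,*ce[i],zs))
t=load('top0.png');s=load('side0.png')
print('top keys');blobs(t,(150,220,230,280),190,.064)
print('side keys');blobs(s,(200,135,270,205),190,.064)
print('dot');blobs(t,(305,170,335,192),170,.086);blobs(s,(365,198,395,220),170,.086)
print('spindle',onz(t,299,205,.086),onz(s,344,206,.086))
a=cv2.resize(cv2.cvtColor(t['frame'],4)[215:275,150:230],None,fx=5,fy=5,interpolation=2)
b=cv2.resize(cv2.cvtColor(t['frame'],4)[215:275,415:495],None,fx=5,fy=5,interpolation=2)
c=cv2.resize(cv2.cvtColor(s['frame'],4)[325:395,400:480],None,fx=4,fy=4,interpolation=2)
d=cv2.resize(cv2.cvtColor(s['frame'],4)[140:210,195:275],None,fx=4,fy=4,interpolation=2)
I=np.zeros((580,800,3),np.uint8);I[:300,:400]=a;I[:300,400:]=b;I[300:,:320]=c;I[300:,400:720]=d
cv2.imwrite('pics/crop.png',I)
E
```

```text
top keys
[161 250  13   8  76] [167.1 253.3] [0.4838 0.418  0.064 ]
[181 254   7   7  39] [183.9 256.7] [0.4735 0.371  0.064 ]
[198 258   7   6  33] [200.9 260.4] [0.4625 0.3237 0.064 ]
side keys
[210 150  11  10  69] [215.3 154.3] [0.4876 0.4154 0.064 ]
[218 163   8   6  38] [221.4 165.2] [0.4776 0.3703 0.064 ]
[225 174   7   7  36] [228.  177.2] [0.4667 0.3226 0.064 ]
dot
[317 179   5   5  23] [319.  181.2] [ 0.6765 -0.0087  0.086 ]
[377 205   6   5  27] [379.6 207.2] [ 0.6813 -0.0083  0.086 ]
spindle [0.61  0.048 0.086] [0.6181 0.0475 0.086 ]
```

View pics/crop.png

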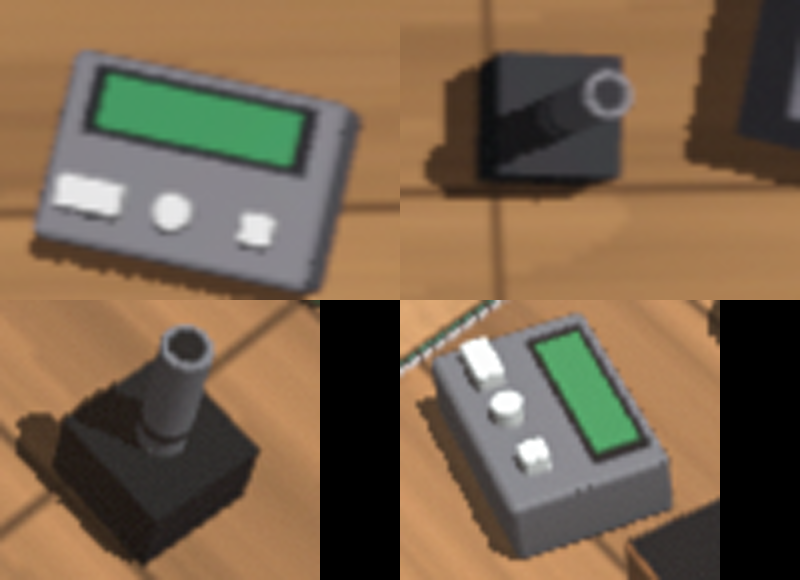

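The crops confirm the grey box, with the wide key at the left, round in the middle and square at the right, and the probe standing upright in the black stand. The probe's top ring is at about (456,233) in top and (446.5,336.5) in side.

```bash
python3 - <<'E'
from h import *
t=load('top0.png');s=load('side0.png')
print('probe',onz(t,456,233.4,.135),onz(s,446.4,336.4,.135))
# stand upper face corners in top crop
cs=[((495,55),),((620,58),),((622,178),),((497,180),)]
for (p,) in cs: print(onz(t,415+(p[0]-400)/5-.4,215+p[1]/5-.4,.05))
print('bottle',onz(t,446,169,.15),'mug',onz(t,190,176,.092))
print(tool([.4855,.417,.20]))
E
```

```text
probe [ 0.517  -0.3677  0.135 ] [ 0.5213 -0.3699  0.135 ]
[ 0.5514 -0.3328  0.05  ]
[ 0.5485 -0.4038  0.05  ]
[ 0.48   -0.4015  0.05  ]
[ 0.48   -0.3307  0.05  ]
bottle [ 0.6877 -0.3449  0.15  ] mug [0.6955 0.3489 0.092 ]
[323.8  72.3  91.4]
```

```bash
python3 -m pendant '[[[45,10,0],[0,0,0]],[[90,20,0],[0,0,0]],[[135,30,0],[0,0,0]],[[180,40,20],[0,0,0]],[[225,50,40],[0,0,0]],[[270,60,60],[0,0,0]],[[310,70,80],[0,0,0]],[[324,72,91],[0,0,0]],[[324,72,91],[0,0,0]],[[324,72,91],[0,0,0]]]' 0; python3 - <<'E'
from h import *
t=cap('top','top1.png');s=cap('side','side1.png')
print(tool([.4855,.417,.140]),r.sense()['tcp_pos'],proj(t,[*r.sense()['tcp_pos'][:2],.13]),proj(s,[*r.sense()['tcp_pos'][:2],.13]))
a=cv2.resize(cv2.cvtColor(t['frame'],4)[200:290,120:250],None,fx=3,fy=3)
b=cv2.resize(cv2.cvtColor(s['frame'],4)[90:210,150:280],None,fx=3,fy=3)
I=np.zeros((360,790,3),np.uint8);I[:270,:390]=a;I[:,400:]=b
cv2.imwrite('pics/c1.png',I)
E
```

```text
time_s: 1.1
tcp_pos: [0.4858, 0.4181, 0.2011]
ee_rot: [[0.946, -0.325, -0.0], [-0.325, -0.946, -0.0], [-0.0, 0.0, -1.0]]
wrist_force: [-0.1, 0.3, 0.5]
gripper_width: 0.166
gripper_force: 0.0
[ 0.8  2.  62.3] [0.48530957 0.41903888 0.20225789] [158.8 250.5] [210.4 134.5]
```

View pics/c1.png

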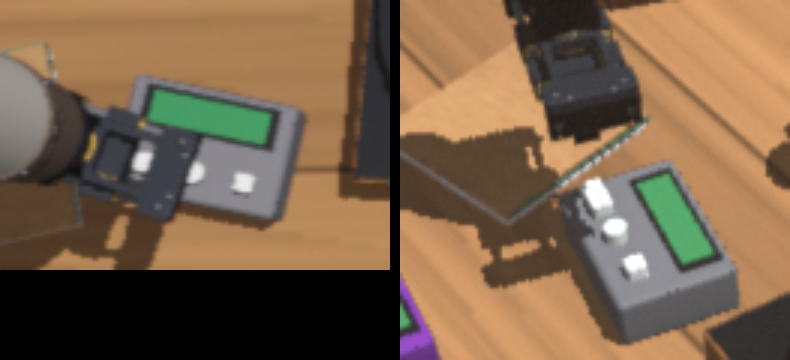

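The picture shows the hand above the wide key, with the key still visible between the finger roots and the square key well clear. Next I descend.

```bash
python3 -m pendant '[[[0,1,20],[0,0,0]],[[0,1,40],[0,0,0]],[[0,1,55],[0,0,0]],[[0,1,60],[0,0,0]],[[0,1,60],[0,0,0]]]' 0;  python3 -m pendant '[[[0,0,2],[0,0,0]],[[0,0,4],[0,0,0]],[[0,0,6],[0,0,0]],[[0,0,6],[0,0,0]],[[0,0,6],[0,0,0]]]' 0
```

```text
time_s: 1.7
tcp_pos: [0.4849, 0.4177, 0.1415]
ee_rot: [[0.946, -0.323, 0.0], [-0.323, -0.946, -0.0], [0.0, 0.0, -1.0]]
wrist_force: [-0.2, 0.1, 0.5]
gripper_width: 0.008
gripper_force: 0.0
time_s: 2.2
tcp_pos: [0.4858, 0.4168, 0.1354]
ee_rot: [[0.946, -0.325, 0.0], [-0.325, -0.946, 0.0], [0.0, -0.0, -1.0]]
wrist_force: [-0.2, -0.3, -0.0]
gripper_width: 0.008
gripper_force: 0.0
```

```bash
python3 -m pendant '[[[0,0,2],[0,0,0]],[[0,0,4],[0,0,0]],[[0,0,4],[0,0,0]],[[0,0,4],[0,0,0]]]';python3 -m pendant '[[[0,0,2],[0,0,0]],[[0,0,4],[0,0,0]],[[0,0,4],[0,0,0]],[[0,0,4],[0,0,0]]]'
```

```text
time_s: 2.6
tcp_pos: [0.486, 0.417, 0.1317]
ee_rot: [[0.946, -0.325, 0.001], [-0.325, -0.946, 0.0], [0.0, -0.001, -1.0]]
wrist_force: [-0.5, 0.2, 3.6]
gripper_width: 0.003
gripper_force: 1.4
time_s: 3.0
tcp_pos: [0.486, 0.417, 0.1282]
ee_rot: [[0.946, -0.324, 0.001], [-0.324, -0.946, 0.001], [0.001, -0.001, -1.0]]
wrist_force: [-0.5, -0.9, 6.1]
gripper_width: 0.009
gripper_force: 3.3
```

```bash
python3 -m pendant '[[[0,0,1.5],[0,0,0]],[[0,0,1.5],[0,0,0]],[[0,0,1.5],[0,0,0]]]'; python3 -m pendant '[[[0,0,-8],[0,0,0]],[[0,0,-30],[0,0,0]],[[5,24,-30],[0,0,0]],[[5,48,-25],[0,0,0]],[[5,48,-12],[0,0,0]],[[5,48,-9],[0,0,0]],[[5,48,-7],[0,0,0]],[[5,48,-5],[0,0,0]],[[5,48,-5],[0,0,0]]]'; python3 -m pendant '[[[0,0,2],[0,0,0]],[[0,0,4],[0,0,0]],[[0,0,4],[0,0,0]],[[0,0,4],[0,0,0]]]'
```

```text
time_s: 3.3
tcp_pos: [0.486, 0.417, 0.128]
ee_rot: [[0.946, -0.324, 0.001], [-0.324, -0.946, 0.001], [0.001, -0.001, -1.0]]
wrist_force: [-3.3, -1.8, 12.8]
gripper_width: 0.005
gripper_force: 6.2
time_s: 4.2
tcp_pos: [0.4749, 0.3701, 0.1306]
ee_rot: [[0.946, -0.324, -0.0], [-0.324, -0.946, -0.001], [-0.0, 0.001, -1.0]]
wrist_force: [-2.2, -2.2, 3.5]
gripper_width: 0.005
gripper_force: 1.7
time_s: 4.6
tcp_pos: [0.4749, 0.3701, 0.1281]
ee_rot: [[0.946, -0.324, 0.001], [-0.324, -0.946, 0.001], [0.001, -0.001, -1.0]]
wrist_force: [-3.3, -3.5, 9.2]
gripper_width: 0.006
gripper_force: 4.4
```

Both keys bottomed at the same height, 0.128. I'll lift off, then check the picture from a clear pose.

```bash
python3 -m pendant '[[[0,0,-10],[0,0,0]],[[0,0,-50],[0,0,0]],[[0,0,-100],[0,0,0]],[[-30,30,-150],[0,0,0]],[[-60,60,-160],[0,0,0]],[[-90,100,-160],[0,0,0]],[[-100,140,-160],[0,0,0]],[[-100,180,-160],[0,0,0]],[[-100,180,-160],[0,0,0]]]' 1; python3 - <<'E'
from h import *
t=cap('top','top2.png');s=cap('side','side2.png')
S=r.sense();print(S['joints'].round(1),S['tcp_pos'],S['ee_rot'].round(3))
a=cv2.resize(cv2.cvtColor(t['frame'],4)[215:275,150:230],None,fx=4,fy=4,interpolation=2)
b=cv2.resize(cv2.cvtColor(s['frame'],4)[140:210,195:275],None,fx=4,fy=4,interpolation=2)
I=np.zeros((280,650,3),np.uint8);I[:240,:320]=a;I[:,330:]=b
cv2.imwrite('pics/c2.png',I)
print(tool([.519,-.369,.30]))
E
```

```text
time_s: 5.5
tcp_pos: [0.3196, 0.2287, 0.2871]
ee_rot: [[0.946, -0.326, -0.0], [-0.326, -0.946, 0.002], [-0.001, -0.002, -1.0]]
wrist_force: [0.3, 0.2, -0.1]
gripper_width: 0.742
gripper_force: 0.0
[ 59.5  -0.8 -29.3   0.  -61.3  11.5] [0.32193436 0.23225659 0.28761925] [[ 0.946 -0.325  0.002]
 [-0.325 -0.946  0.003]
 [ 0.001 -0.004 -1.   ]]
[381.7 504.6 -13.9]
```

View pics/c2.png

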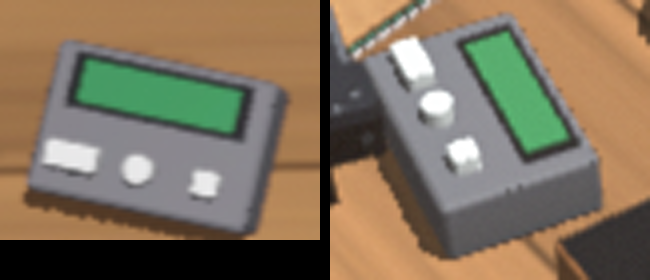

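The keys are all back up and the readout is undisturbed. Next, the probe.

```bash
python3 -m pendant '[[[15,20,-12],[0,0,0]],[[40,55,-12],[0,0,0]],[[68,90,-12],[0,0,0]],[[96,126,-12],[0,0,0]],[[124,162,-12],[0,0,0]],[[152,198,-12],[0,0,0]],[[180,235,-12],[0,0,0]],[[208,272,-12],[0,0,0]],[[236,310,-12],[0,0,0]],[[264,346,-12],[0,0,0]]]'; python3 -m pendant '[[[28,38,0],[0,0,0]],[[56,76,0],[0,0,0]],[[84,114,0],[0,0,0]],[[105,140,0],[0,0,0]],[[115,156,0],[0,0,0]],[[115,156,0],[0,0,0]]]'; python3 - <<'E'
from h import *
t=cap('top','top3.png');s=cap('side','side3.png')
S=r.sense();print(S['tcp_pos'],tool([.519,-.369,.16]))
a=cv2.resize(cv2.cvtColor(t['frame'],4)[180:300,390:510],None,fx=3,fy=3)
b=cv2.resize(cv2.cvtColor(s['frame'],4)[265:395,390:520],None,fx=3,fy=3)
I=np.zeros((390,760,3),np.uint8);I[:360,:360]=a;I[:,370:]=b
cv2.imwrite('pics/c3.png',I)
E
```

```text
time_s: 6.6
tcp_pos: [0.4613, -0.1832, 0.2984]
ee_rot: [[0.946, -0.325, 0.001], [-0.325, -0.946, -0.0], [0.001, -0.0, -1.0]]
wrist_force: [1.4, 0.9, 0.8]
gripper_width: 0.997
gripper_force: 0.0
time_s: 7.2
tcp_pos: [0.5189, -0.3686, 0.2964]
ee_rot: [[0.945, -0.328, -0.001], [-0.328, -0.945, 0.0], [-0.001, 0.0, -1.0]]
wrist_force: [0.1, -0.1, -0.6]
gripper_width: 1.008
gripper_force: 0.0
[ 0.51807498 -0.36621412  0.29734743] [  2.    2.4 137.3]
```

View pics/c3.png

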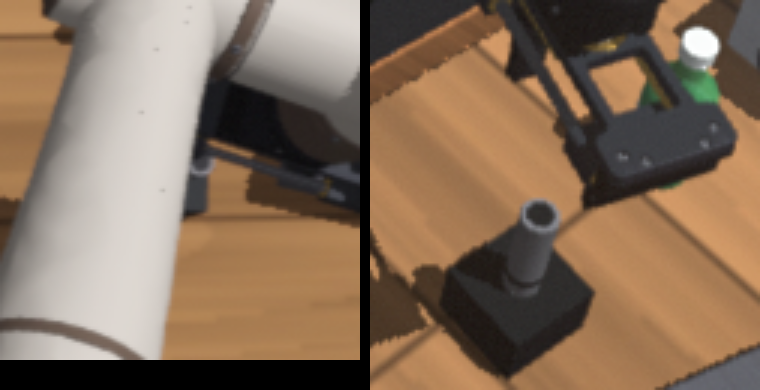

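The side crop shows the probe standing clear in the stand, with the open hand above and behind it in view. The bottle is clear of the path.

```bash
python3 -m pendant '[[[0,0,40],[0,0,0]],[[0,0,75],[0,0,0]],[[0,0,105],[0,0,0]],[[0,0,125],[0,0,0]],[[0,0,137],[0,0,0]],[[0,0,137],[0,0,0]],[[0,0,137],[0,0,0]]]'; python3 - <<'E'
from h import *
t=cap('top','top4.png');s=cap('side','side4.png')
S=r.sense();print(S['tcp_pos'],S['wrist_force'])
b=cv2.resize(cv2.cvtColor(s['frame'],4)[265:395,390:520],None,fx=4,fy=4)
cv2.imwrite('pics/c4.png',b)
E
```

```text
time_s: 8.0
tcp_pos: [0.518, -0.3657, 0.1629]
ee_rot: [[0.946, -0.324, 0.002], [-0.324, -0.946, -0.001], [0.002, 0.0, -1.0]]
wrist_force: [0.5, 0.0, -0.1]
gripper_width: 0.996
gripper_force: 0.0
[ 0.51813866 -0.36600068  0.16349998] [-0.34198914 -0.51643972 -0.58566118]
```

View pics/c4.png

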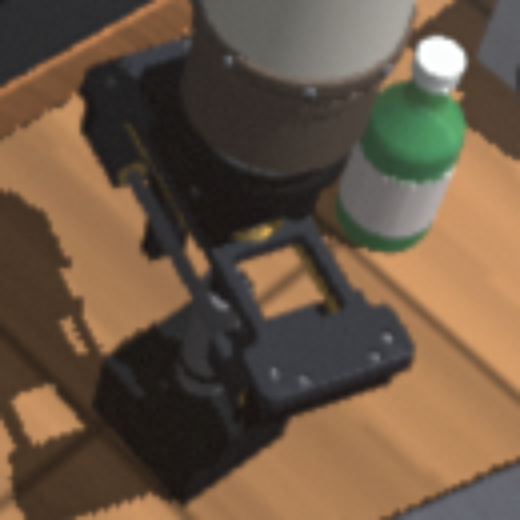

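The probe stands between the two fingers, with the bottle well clear. I'll centre and close.

```bash
python3 -m pendant '[[[1.5,2.5,2],[0,0,0]],[[1.5,2.5,2],[0,0,0]],[[1.5,2.5,2],[0,0,0]],[[1.5,2.5,2],[0,0,0]],[[1.5,2.5,2],[0,0,0]],[[1.5,2.5,2],[0,0,0]],[[1.5,2.5,2],[0,0,0]],[[1.5,2.5,2],[0,0,0]],[[1.5,2.5,2],[0,0,0]],[[1.5,2.5,2],[0,0,0]]]' 0; python3 -m pendant '[[[0,0,0],[0,0,0]],[[0,0,0],[0,0,0]],[[0,0,0],[0,0,0]]]'
```

```text
time_s: 9.1
tcp_pos: [0.5178, -0.3687, 0.1597]
ee_rot: [[0.946, -0.325, -0.0], [-0.325, -0.946, 0.0], [-0.0, -0.0, -1.0]]
wrist_force: [0.0, -0.3, -0.4]
gripper_width: 0.292
gripper_force: 30.0
time_s: 9.4
tcp_pos: [0.5178, -0.3687, 0.1597]
ee_rot: [[0.946, -0.325, -0.0], [-0.325, -0.946, 0.0], [-0.0, -0.0, -1.0]]
wrist_force: [0.1, 0.5, -0.6]
gripper_width: 0.297
gripper_force: 30.0
```

```bash
python3 -m pendant '[[[0,0,-10],[0,0,0]],[[0,0,-30],[0,0,0]],[[0,0,-65],[0,0,0]],[[0,0,-105],[0,0,0]],[[0,0,-130],[0,0,0]],[[0,0,-140],[0,0,0]],[[0,0,-140],[0,0,0]]]'; python3 - <<'E'
from h import *
print(r.sense()['gripper_width'],tool([.679,-.0085,.30]))
E
```

```text
time_s: 10.1
tcp_pos: [0.518, -0.3687, 0.3014]
ee_rot: [[0.946, -0.325, 0.003], [-0.325, -0.946, -0.001], [0.003, -0.0, -1.0]]
wrist_force: [0.2, -0.1, -1.5]
gripper_width: 0.289
gripper_force: 30.0
0.28949348057288643 [  35.3 -393.     1.5]
```

```bash
python3 -m pendant '[[[2,-20,0],[0,0,0]],[[5,-60,0],[0,0,0]],[[9,-102,0],[0,0,0]],[[13,-145,0],[0,0,0]],[[17,-188,0],[0,0,0]],[[21,-231,0],[0,0,0]],[[25,-274,0],[0,0,0]],[[28,-315,0],[0,0,0]],[[32,-350,0],[0,0,0]],[[34,-375,0],[0,0,0]]]'; python3 -m pendant '[[[1,-12,0],[0,0,0]],[[1,-18,0],[0,0,0]],[[1,-18,30],[0,0,0]],[[1,-18,30],[0,0,0]],[[1,-18,30],[0,0,0]],[[1,-18,30],[0,0,0]]]'; python3 - <<'E'
from h import *
t=cap('top','top5.png');s=cap('side','side5.png')
S=r.sense();p=S['tcp_pos'];print(p)
tip=[*p[:2],p[2]-.1477];print('tip pred',tip,proj(s,tip),proj(s,[.679,-.0085,.086]),proj(t,tip),proj(t,[.679,-.0085,.086]))
b=cv2.resize(cv2.cvtColor(s['frame'],4)[140:230,330:430],None,fx=5,fy=5,interpolation=2)
a=cv2.resize(cv2.cvtColor(t['frame'],4)[130:230,270:370],None,fx=3,fy=3)
I=np.zeros((450,800,3),np.uint8);I[:,:500]=b;I[:300,500:]=a
cv2.imwrite('pics/c5.png',I)
E
```

```text
time_s: 11.1
tcp_pos: [0.6717, -0.0226, 0.2965]
ee_rot: [[0.946, -0.323, -0.005], [-0.323, -0.946, -0.0], [-0.005, 0.002, -1.0]]
wrist_force: [0.3, 0.4, -1.5]
gripper_width: 0.289
gripper_force: 30.0
time_s: 11.7
tcp_pos: [0.6789, -0.0093, 0.2711]
ee_rot: [[0.946, -0.326, 0.002], [-0.326, -0.946, -0.0], [0.002, -0.0, -1.0]]
wrist_force: [0.7, -0.3, -0.3]
gripper_width: 0.291
gripper_force: 30.0
[ 0.67891998 -0.00891817  0.27131517]
tip pred [np.float64(0.678919979585795), np.float64(-0.00891817487423045), np.float64(0.1236151718177953)] [380.2 196.8] [378.9 207.7] [319.3 176.8] [318.9 180.3]
```

View pics/c5.png

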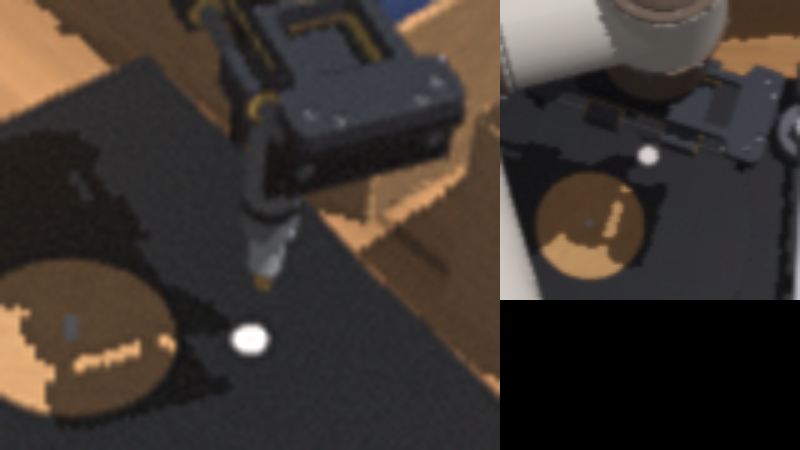

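The tip is at about (382,197) in the side view, above the dot at (379.6,207). The probe's axis slope matches the projected vertical, so it is upright. I'll descend closer and compare them in the same view.

```bash
python3 -m pendant '[[[0,0,10],[0,0,0]],[[0,0,20],[0,0,0]],[[0,0,26],[0,0,0]],[[0,0,26],[0,0,0]],[[0,0,26],[0,0,0]]]'; python3 - <<'E'
from h import *
s=cap('side','side6.png')
S=r.sense();p=S['tcp_pos'];z=p[2]-.1477;print(p,z,proj(s,[*p[:2],z]))
f=s['frame'].astype(int);sub=f[185:215,365:400]
br=(sub[...,0]-sub[...,2]>30);wh=sub.min(2)>150
for n,m in(('brass',br),('white',wh)):
    y,x=np.nonzero(m); print(n,len(x),[(a+365,b+185) for a,b in zip(x,y)] if len(x)<60 else '')
cv2.imwrite('pics/c6.png',cv2.resize(cv2.cvtColor(s['frame'],4)[180:220,360:400],None,fx=12,fy=12,interpolation=0))
E
```

```text
time_s: 12.3
tcp_pos: [0.6786, -0.0084, 0.2434]
ee_rot: [[0.946, -0.325, -0.0], [-0.325, -0.946, -0.0], [-0.0, 0.001, -1.0]]
wrist_force: [-0.6, -0.3, -0.4]
gripper_width: 0.292
gripper_force: 30.0
[ 0.67876727 -0.00831502  0.24385512] 0.09615511502663637 [379.1 204.8]
brass 16 [(np.int64(398), np.int64(185)), (np.int64(399), np.int64(185)), (np.int64(397), np.int64(186)), (np.int64(398), np.int64(186)), (np.int64(399), np.int64(186)), (np.int64(398), np.int64(187)), (np.int64(399), np.int64(187)), (np.int64(398), np.int64(188)), (np.int64(399), np.int64(188)), (np.int64(399), np.int64(189)), (np.int64(380), np.int64(204)), (np.int64(381), np.int64(204)), (np.int64(382), np.int64(204)), (np.int64(380), np.int64(205)), (np.int64(381), np.int64(205)), (np.int64(382), np.int64(205))]
white 21 [(np.int64(381), np.int64(206)), (np.int64(382), np.int64(206)), (np.int64(380), np.int64(207)), (np.int64(381), np.int64(207)), (np.int64(382), np.int64(207)), (np.int64(383), np.int64(207)), (np.int64(377), np.int64(208)), (np.int64(378), np.int64(208)), (np.int64(379), np.int64(208)), (np.int64(380), np.int64(208)), (np.int64(381), np.int64(208)), (np.int64(382), np.int64(208)), (np.int64(377), np.int64(209)), (np.int64(378), np.int64(209)), (np.int64(379), np.int64(209)), (np.int64(380), np.int64(209)), (np.int64(381), np.int64(209)), (np.int64(382), np.int64(209)), (np.int64(379), np.int64(210)), (np.int64(380), np.int64(210)), (np.int64(381), np.int64(210))]
```

View pics/c6.png

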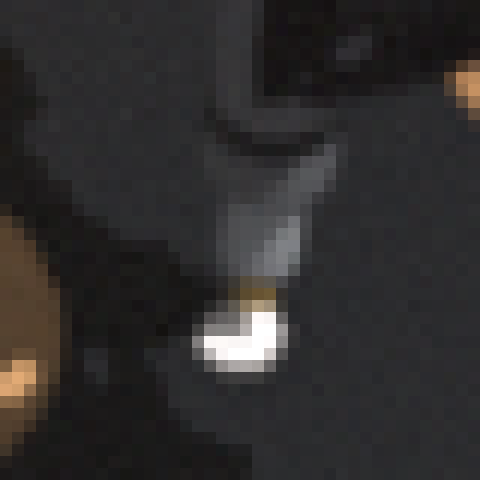

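The tip is at about (381.2,204.6) and the dot centre at (379.6,207.4). With the tip about 10 mm above the dot, it should read (380.0,204.5), so it is about 1.3 px too far right.

```bash
python3 - <<'E'
from h import *
s=load('side6.png')
d=onz(s,379.95,204.5,.096)-onz(s,381.2,204.6,.096)
print(d, (np.array(r.sense()['ee_rot']).T@d*1000).round(1))
E
```

```text
[-0.0021  0.0021  0.    ] [-2.7 -1.3 -0. ]
```

```bash
cat > f.py <<'E'
from h import *
F=[];Z=[]
for i in range(6):
    c=cap('side'); S=r.sense(); F.append(S['wrist_force']); Z.append(S['tcp_pos'])
print('F',np.mean(F,0).round(2),'tcp',np.mean(Z,0).round(4))
E
python3 -m pendant '[[[-2.7,-1.3,0],[0,0,0]],[[-2.7,-1.3,3],[0,0,0]],[[-2.7,-1.3,6],[0,0,0]],[[-2.7,-1.3,6],[0,0,0]],[[-2.7,-1.3,6],[0,0,0]]]' | sed -n 2p; python3 f.py
python3 -m pendant '[[[0,0,1],[0,0,0]],[[0,0,2],[0,0,0]],[[0,0,2],[0,0,0]]]'| sed -n 2p; python3 f.py
python3 -m pendant '[[[0,0,1],[0,0,0]],[[0,0,2],[0,0,0]],[[0,0,2],[0,0,0]]]'| sed -n 2p; python3 f.py
```

```text
tcp_pos: [0.6764, -0.0063, 0.2376]
F [ 0.04  0.12 -0.9 ] tcp [ 0.6765 -0.0063  0.2378]
tcp_pos: [0.6763, -0.0063, 0.2355]
F [-0.34 -0.19 -1.42] tcp [ 0.6764 -0.0063  0.2357]
tcp_pos: [0.6765, -0.0063, 0.2338]
F [-0.1  -0.17 -1.04] tcp [ 0.6764 -0.0063  0.2337]
```

```bash
for i in 1; do python3 -m pendant '[[[0,0,1],[0,0,0]],[[0,0,2],[0,0,0]],[[0,0,2],[0,0,0]]]'| sed -n 2p; python3 f.py; done
python3 -m pendant '[[[0,0,1],[0,0,0]],[[0,0,2],[0,0,0]],[[0,0,2],[0,0,0]]]'| sed -n 2p; python3 f.py
```

```text
tcp_pos: [0.6764, -0.0063, 0.2318]
F [-0.14 -0.49  0.6 ] tcp [ 0.6765 -0.0063  0.2319]
tcp_pos: [0.6765, -0.0063, 0.2297]
F [-0.25  0.15  0.94] tcp [ 0.6765 -0.0063  0.2298]
```

```bash
python3 -m pendant '[[[0,0,1],[0,0,0]],[[0,0,1],[0,0,0]],[[0,0,1],[0,0,0]]]'| sed -n 2p; python3 f.py
python3 - <<'E'
from h import *
s=cap('side','side7.png');t=cap('top','top7.png')
a=cv2.resize(cv2.cvtColor(s['frame'],4)[185:225,355:405],None,fx=10,fy=10,interpolation=0)
b=cv2.resize(cv2.cvtColor(t['frame'],4)[165:200,305:335],None,fx=10,fy=10,interpolation=0)
I=np.zeros((400,800,3),np.uint8);I[:,:500]=a;I[:350,500:]=b
cv2.imwrite('pics/c7.png',I)
E
```

```text
tcp_pos: [0.6765, -0.0063, 0.2288]
F [-0.4  -0.17  1.57] tcp [ 0.6764 -0.0063  0.2288]
```

View pics/c7.png

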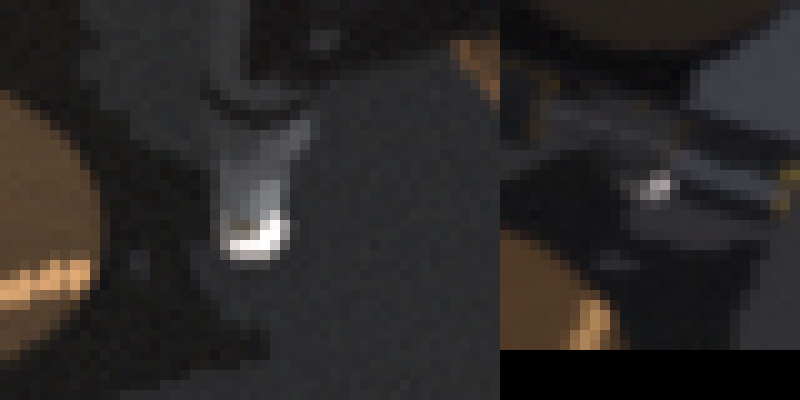

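The dot's white rim shows on both sides and in front of the nose (crop x 220–290 for both), so the tip is centred on the dot. The tip is pushed in about 5 mm, at about 2.3–2.6 N. I'll hand in now.

```bash
python3 -c "
from station import r
print(r.sense()['time_s'], r.finish_job())"
```

```text
the job is handed in; nothing more can be done
16.25 None
```

The job is handed in at 16.25 s, and no verdict came back: I pressed and released the wide key and then the round key, and the arm is still holding the upright probe with its tip on the paper dot, pushed in about half way by my force and height readings (roughly 5–6 mm of 10).

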